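Push a label plate out over the end of the ledge

ROBOT

A 7-joint arm with a two-finger parallel gripper is mounted at the origin on a cart in front of the work surface, level with it; the furniture and walls round the work are solid. World frame = base frame: x ahead of the robot, y to its left, z up, the work surface at z = 0. Lengths are in m, angles in degrees, forces in N, time in s.
With the tool pointing down it reaches from about 0.425 to 0.95 m from the base axis. Payload 16.7 kg.
Tool frame: the origin (TCP) lies midway between the tips of the shut fingers; the grasp point (between the pads) lies behind it (env.grip_point_offset is the z of the grasp point in the tool frame, in m); z points along the fingers, y is the line along which they close (so a half turn about z gives the same grasp; the last joint's range is limited). The gripper opens to 94 mm and grips with 3 to 60 N. Pads are 16 mm wide; open, the fingers measure 119 mm over their backs; the gripper's body (75 mm by 177 mm) begins 78 mm behind the grasp point.
Start: joints at [-73.367, 24.414, 4.234, 92.017, -1.954, 63.644, -3.845], TCP at [0.287, 0.611, 0.205] pointing down, gripper open.
Joint ranges: [-163.25, 163.25], [-28.42, 122.38], [-70.27, 78.77], [12.13, 141.07], [-58.53, 238.53], [9.26, 117.41], [-156.51, 156.51]. Speed limits (degrees/s): [108.29, 108.29, 136.94, 136.94, 172.46, 172.46, 172.46].

INTERFACE

Orientations are given as [roll, pitch, yaw] about the fixed x, y, z axes, in that order (R = Rz(yaw) Ry(pitch) Rx(roll)).
In Python, from cell import monitor, cams, ticket, env gives the robot as it stands.
- The arm moves only by the tool play_rows, never from a script. Its argument "moves" is one flat list of numbers, 5 for each row, row after row: the gripper's target within -1 to 1 (shut at 1, half-way at 0, fully open at -1), then the shift along the tool's x, y, z in mm, then the turn about the tool's z in rad. A call has 1 to 10 rows; each row shifts and turns the commanded pose from where the row before left it, along the tool's axes as they then stand; what a row does not reach is not made up. A row lasts 1/10 s, in which the tool goes at most 50 mm and 8.59 degrees, less where a joint would pass 70% of its speed; a pose out of reach is approached as far as the arm can. A call with a gripper value outside its range is refused whole. The fingers move at their own pace and stop on an object; "grip_force" is the grip in N (left out, the last holds). Time passes only in rows, so rows that do not move let the fingers close. It gives the time, the measured TCP pose, the force, the opening and the grip force at its end, in the units of the state.
- monitor.observe(): the state, without advancing time (a new reading comes with each control period).
- cams.read_camera(name): name is "scene" or "top"; returns the picture (480x640x3 uint8, blue, green, red); there is no depth.
- cams.camera_model(name): a dict with "vfov" (degrees; the focal length in pixels is half the picture's height over the tangent of half this angle, whatever the lens; pixels are square), "cx", "cy" (the principal point, pixels), "R" (3x3) and "t" (3): a world point X has camera coordinates R X + t. Camera axes: x right, y down, z forward; pixel columns grow to the right and rows downward; lengths in m; the calibration is good to about 2 mm. A picture is of the moment at which its call begins. camera_model takes no time and is no camera call.
- ticket.job_done(): hands the job in; it is judged then, once.
The state is a dict: "clock": time; "q": joint angles; "qvel": joint speeds; "joint_torque": joint torques, N m; "tcp_pos": TCP position; "tcp_rot": TCP orientation; "contact_force": force on the tool from outside, world axes, zero at the start; "torque": the same for the moment, N m; "gripper_width": finger opening in m; "grasp_force": force on a finger pad.
Only numpy, scipy, OpenCV 4.12 (cv2) and the standard library are available. Lean on these libraries where they do the work, as an engineer would, in place of code of your own. Each camera call takes 0.05 s, during which the arm holds its last target. There are 200 camera calls.

TASK

With the fingertips, gently push the yellow swing stop outward until its arm points straight out from the end of the ledge, and only then push the brass label plate along its lane until its red end stands just clear of the ledge, with no more than about a finger's breadth of bare brass showing past the end, so that its edge can be deburred. Only push, never lift: the plate stays flat on the ledge in its lane. Leave the swing stop open, and leave the aluminium plate and everything else where it is.

Things in the scene. Friction and masses are not known exactly. Their poses are not given: they have to be found in the camera images.
- ledge: Fixed blue ledge, 126 mm wide (x), 280 mm long (y), flat top 40 mm above the table; origin: centre of its underside. Three aluminium guide strips (6 mm wide, 5 mm high) along its whole length at x = -60, 0, +60 mm make two lanes, 54 mm wide, centred at x = -30 and +30 mm. Both ends are open, but the yellow swing stop lies across the -y end (robot's right), where plates come out
- brass_plate: Brass-coloured label plate, 50 (x) x 130 (y) x 6 mm thick, 0.21 to 0.44 kg, loose in one of the two lanes (either one), long side along the ledge, at least 60 mm of empty lane behind it. Origin: centre of its underside. The last 40 mm at its -y end, toward the swing stop, is painted red; the -y edge is 65 mm from the origin
- ledge_end (a point): Middle of the upper edge of the ledge's -y end, to the robot's right (y = -140 mm, 40 mm above the table): the overhang is measured from here along the ledge's -y
- alu_plate: Silver aluminium label plate of the same size and also with a red end, in the other lane; same axes. Stays where it is
- swing_stop (a joint): Angle (rad) of the yellow swing stop about its vertical pivot at the ledge's back right corner: 0 = arm straight across the end of both lanes, pointing along the ledge's -x; grows as it swings outward, counter-clockwise from above; 1.57 = arm points out along the ledge's -y, clear of the lanes; end of travel 1.9. Starts at 0 to 0.3, light friction (under 1 N at the post), stays where left
- stop_post (a point): Top centre of the black upright post at the free end of the swing stop: 14 mm across; its top is 92 mm above the table, and it stands free from 50 mm to 92 mm above the table, above the arm (10 x 10 mm, 40 to 50 mm above the table). With the stop closed it stands 15 mm in front of the ledge's front side. 155 mm from the pivot axis
- stop_pivot (a point): Point on the vertical pivot axis of the swing stop, 55 mm above the table (77 mm behind the ledge's middle line, 1 mm beyond its end)
- soda_can: Bystander: drink can standing upright, 66 mm across, 114 mm high; origin at the centre of its underside. Stays where it is
- black_cup: Bystander: black open cup, 66 mm across, 52 mm high; origin at the centre of its underside. Stays where it is
- stop_box: Bystander: push-button box with a red mushroom button, 74 x 58 x 65 mm; origin at the centre of its underside. Stays where it is
- masking_tape: Bystander: roll of cream masking tape lying flat, 100 mm across, 36 mm high; origin at the centre of its underside. Stays where it is
- tape_measure: Bystander: red pocket tape measure, 40 x 54 x 30 mm; origin at the centre of its underside. Stays where it is
- white_tub: Bystander: white tub with screw lid, 71 mm across, 92 mm high; origin at the centre of its underside. Stays where it is

How it is judged (in metres and radians):
On the way:
1. the swing stop is swung out (beyond 1.3 rad) while the brass plate is still where it started (within 10 mm) (value of joint swing_stop above 1.3 rad and distance of brass_plate from where it was at the start of the episode below 0.01 m), for 0.2 s.
At the end, for the whole second after the job is handed in: The brass plate lies flat and at rest in its lane on the ledge, its red end 37 to 60 mm past the ledge's end (the red paint is 40 mm long), and the swing stop is still open (more than 1.2 rad) (y of brass_plate in the frame of ledge between -0.135 and -0.112 m and value of joint swing_stop above 1.2 rad and angle between brass_plate's own z axis and vertical below 0.05 rad and z of brass_plate in the frame of ledge between 0.037 and 0.043 m and angle between the y axis of brass_plate and the y axis of ledge, either way round below 0.08 rad and linear speed of brass_plate below 0.01 m/s); the robot touches nothing.
It fails at once if the brass plate is lifted, tipped or dropped off the ledge (z of brass_plate in the frame of ledge above 0.047 m or z of brass_plate in the frame of ledge below 0.03 m or angle between brass_plate's own z axis and vertical above 0.12 rad).
It fails at once if the brass plate is pushed out too far (more than 66 mm past the end) (y of brass_plate in the frame of ledge below -0.141 m).
It fails at once if the aluminium plate is moved (more than 10 mm) (distance of alu_plate from where it was at the start of the episode above 0.01 m).
It fails at once if the swing stop is handled roughly (finger force over 25 N) (contact force between the fingers and swing_stop above 25 N).
It fails at once if a bystander is moved (more than 20 mm) (distance of any of soda_can, black_cup, stop_box, masking_tape, tape_measure, white_tub from where it was at the start of the episode above 0.02 m).
It also fails if it takes over 54 s, if anything falls off the work surface, if the arm or the gripper's body presses on something with over 40 N, if the wrist force passes 120 N, or if a joint passes its speed limit or range.

## Working session

There is one attempt and no reset: what is moved stays moved. The work goes in short steps, Python scripts to look and compute and a tool call to move; the robot and the scene stay as the last step left them, time stands still between calls to the robot, and variables do not carry over. Pictures are saved under pics/ and viewed, at most 10 in all, crops included, and the job is handed in when it is done.

Besides the shell and the picture viewer there is one more tool, called after "Emit:" as name(argument=value, ...) on one line, values as JSON. play_rows: Moves the arm, as the interface text tells. Its arguments: {"type":"object","properties":{"moves":{"type":"array","items":{"type":"number"}},"grip_force":{"type":"number"}},"required":["moves"]}

```bash
mkdir -p pics; python3 - <<'E'
from cell import monitor,cams,env
import cv2
for n in("scene","top"):
    cv2.imwrite(f"pics/{n}0.png",cams.read_camera(n)); m=cams.camera_model(n); print(n,m)
print(monitor.observe(), env.grip_point_offset)
E
```

```text
scene {'vfov': 43.75358747438046, 'cx': 329.79116371537793, 'cy': 251.92156697808406, 'R': array([[-0.56500896, -0.82502906, -0.00958802],
       [-0.49511214,  0.34832032, -0.79595033],
       [ 0.66002185, -0.44497192, -0.605286  ]]), 't': array([0.40636161, 0.33862145, 1.56490543])}
top {'vfov': 53.295491705047624, 'cx': 317.5571057867068, 'cy': 238.24858583301105, 'R': array([[ 2.12452322e-02, -9.99774135e-01,  5.65257616e-04],
       [-9.92731001e-01, -2.11625518e-02, -1.18479139e-01],
       [ 1.18464341e-01,  1.95596805e-03, -9.92956381e-01]]), 't': array([0.08893816, 0.59520328, 1.23148367])}
{'clock': 0.1, 'q': array([-73.367526  ,  24.44751815,   4.23000488,  92.04772968,
        -1.95241306,  63.64425182,  -3.84325156]), 'qvel': array([ 0.09112971, -0.03024732,  0.01357054, -0.19324277, -0.00527194,
        0.00776647, -0.01167883]), 'joint_torque': array([ 6.83670194e-03, -9.37457085e+01,  3.67639706e+00, -4.55029464e+01,
       -4.86038800e-02,  1.69537246e-02, -3.11201731e-06]), 'tcp_pos': array([0.2872303 , 0.61039958, 0.2048345 ]), 'tcp_rot': array([-1.79932819e+02,  5.44366930e-03,  1.54803246e+02]), 'contact_force': array([-0.12735333, -0.50141519,  0.66672771]), 'torque': array([0.00163666, 0.00596349, 0.00715483]), 'grasp_force': 0.0, 'gripper_width': 0.0939422529731057} -0.0188
```

View pics/top0.png

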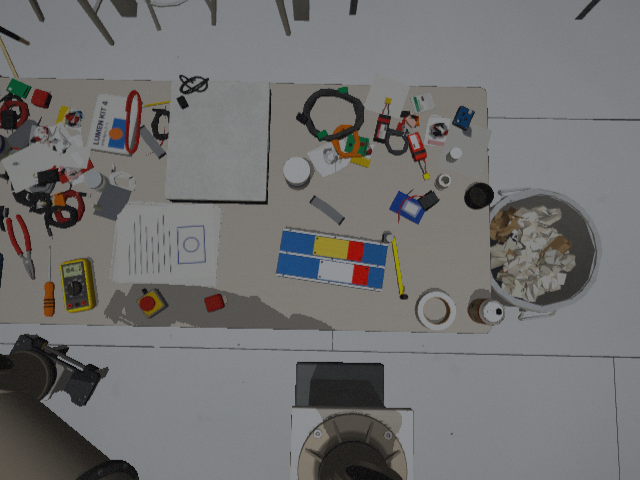

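View pics/scene0.png

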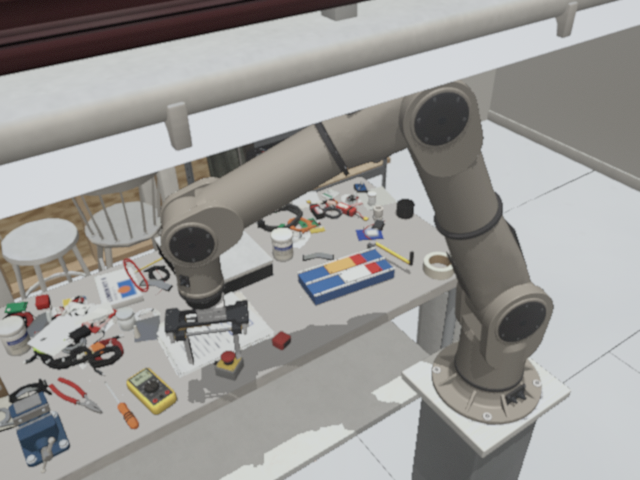

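The brass plate sits in the back (+x) lane, with its red end to the right at about (356,248). The stop's pivot is near (388,237) and its post near (403,296). I'll enlarge that area.

```bash
python3 - <<'E'
import cv2
a=cv2.imread("pics/top0.png")[215:315,265:425]
cv2.imwrite("pics/c0.png",cv2.resize(a,None,fx=5,fy=5,interpolation=cv2.INTER_CUBIC))
E
```

```text
(no output)
```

View pics/c0.png

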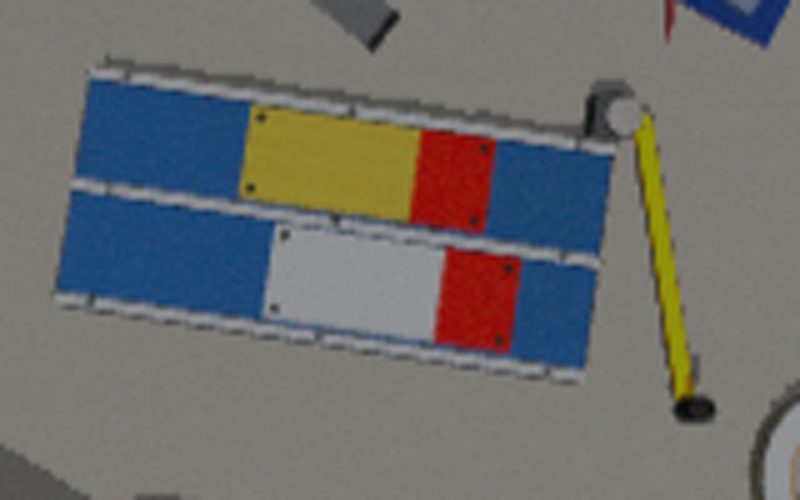

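```bash
cat >h.py <<'E'
import numpy as np
from cell import cams
def W(n,u,v,z):
    m=cams.camera_model(n); f=240/np.tan(np.radians(m["vfov"]/2))
    d=m["R"].T@np.array([(u-m["cx"])/f,(v-m["cy"])/f,1]); c=-m["R"].T@m["t"]
    return (c+d*(z-c[2])/d[2])[:2]
def C(u,v,z,x0=265,y0=215,s=5): return W("top",x0+(u+.5)/s-.5,y0+(v+.5)/s-.5,z)
E
python3 - <<'E'
from h import *
P=np.array([C(*p,.045) for p in[(93,68),(613,150),(582,380),(57,300)]])
L=np.array([[63,140],[63,-140],[-63,-140],[-63,140]])/1e3
c=P.mean(0); H=L.T@(P-c); th=np.arctan2(H[0,1]-H[1,0],H[0,0]+H[1,1])
R=np.array([[np.cos(th),-np.sin(th)],[np.sin(th),np.cos(th)]])
print("ledge",c,np.degrees(th),"res",(P-c)@R-L)
np.savez("l.npz",c=c,R=R)
for n,uv,z in[("brass",[(252,103),(495,138),(485,232),(240,198)],.046),("alu",[(275,223),(520,258),(510,355),(263,318)],.046),("piv",[(626,118)],.055),("post",[(694,408)],.092)]:
    q=np.array([C(*p,z) for p in uv]); print(n,((q-c)@R*1e3).round(1).tolist(),q.mean(0))
for n,a,z in [("can",(490,308),.114),("can1",(480,302),.114),("tapeR",(436,310),.036),("tapeL",(416,310),.036),("tub",(297,172),.09),("cup",(479,195),.05),("redtm",(214,302),.03),("stopbox",(151,303),.05)]: print(n,W("top",*a,z).round(3))
t=np.array
print("tub etc done; world of lane behind brass", c+R@t([.03,0]), "pivot",c+R@t([.077,-.141]))
E
```

```text
ledge [0.53725923 0.06323551] -7.547883846390752 res [[-0.00119    -0.00127387]
 [-0.0024689   0.00198802]
 [ 0.00214753  0.00164661]
 [ 0.00151137 -0.00236076]]
brass [[56.1, 53.0], [57.2, -75.8], [7.5, -77.6], [5.6, 51.6]] [0.5670047  0.04698305]
alu [[-4.5, 31.5], [-3.1, -97.6], [-53.8, -99.5], [-54.4, 30.1]] [0.50409494 0.03346752]
piv [[76.9, -141.2]] [ 0.59497534 -0.08679657]
post [[-67.5, -189.4]] [ 0.44547408 -0.11563977]
can [ 0.421 -0.323]
can1 [ 0.435 -0.299]
tapeR [ 0.412 -0.21 ]
tapeL [ 0.411 -0.158]
tub [0.757 0.158]
cup [ 0.716 -0.323]
redtm [0.42  0.369]
stopbox [0.414 0.527]
tub etc done; world of lane behind brass [0.56699929 0.05929486] pivot [ 0.59507104 -0.0866571 ]
```

Emit:
play_rows(moves=[1,-35,-24,0,0,1,-35,-24,0,0,1,-35,-24,0,0,1,-35,-24,0,0,1,-35,-24,0,0,1,-35,-24,0,0,1,-35,-24,0,0,1,-35,-24,0,0,1,-35,-24,0,0,1,-35,-24,0,0], grip_force=20)

```text
clock: 1.1
tcp_pos: [0.5024, 0.2429, 0.2054]
tcp_rot: [-180.0, -0.0, 154.8]
contact_force: [0.5, 0.2, -0.3]
gripper_width: 0.0173
grasp_force: 0.0
```

Emit:
play_rows(moves=[1,-8.4,-32.4,0,0,1,-8.4,-32.4,0,0,1,-8.4,-32.4,0,0,1,-8.4,-32.4,0,0,1,-8.4,-32.4,0,0,1,-8.4,-32.4,0,0,1,-8.4,-32.4,0,0,1,-8.4,-32.4,0,0,1,-8.4,-32.4,0,0,1,-8.4,-32.4,0,0])

```text
clock: 2.1
tcp_pos: [0.4393, -0.0857, 0.2054]
tcp_rot: [180.0, -0.0, 154.8]
contact_force: [0.8, 0.4, 0.2]
gripper_width: 0.0005
grasp_force: 0.0
```

Emit:
play_rows(moves=[1,0,0,0,0.094,1,0,0,0,0.094,1,0,0,0,0.094,1,0,0,0,0.094,1,0,0,0,0.094,1,0,0,0,0.094,1,0,0,0,0.094,1,0,0,0,0.094,1,0,0,0,0.094,1,0,0,0,0.094])

```text
clock: 3.1
tcp_pos: [0.4397, -0.0844, 0.2053]
tcp_rot: [-180.0, -0.0, 100.7]
contact_force: [0.3, 0.4, -0.5]
gripper_width: 0.0002
grasp_force: 0.0
```

Descend 140 mm to tip z of about 0.065, then take a check picture.

Emit:
play_rows(moves=[1,0,0,25,0,1,0,0,25,0,1,0,0,25,0,1,0,0,25,0,1,0,0,20,0,1,0,0,15,0,1,0,0,5,0,1,0,0,0,0])

```text
clock: 3.9
tcp_pos: [0.4395, -0.0845, 0.0651]
tcp_rot: [-179.9, 0.0, 100.9]
contact_force: [-0.0, -0.1, -0.3]
gripper_width: 0.0002
grasp_force: 0.0
```

```bash
python3 - <<'E'
from cell import cams
import cv2,numpy as np
a=cams.read_camera("top")[215:335,265:425]; b=cams.read_camera("scene")[210:330,300:460]
cv2.imwrite("pics/c1.png",cv2.resize(np.hstack([a,b]),None,fx=2.5,fy=2.5,interpolation=cv2.INTER_CUBIC))
E
```

```text
(no output)
```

View pics/c1.png

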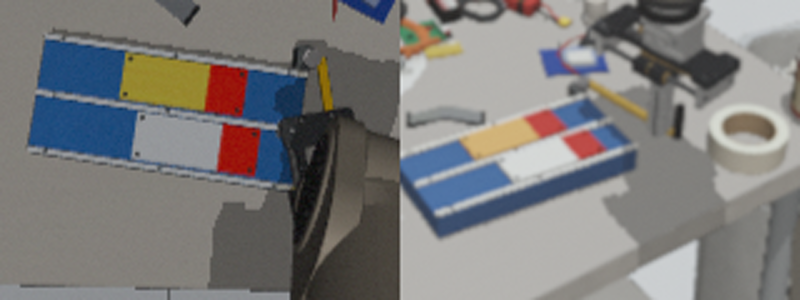

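The fingers are down on the ledge side of the post, a little to its left, and touch nothing. I'll close the gap and start the arc.

Emit:
play_rows(moves=[1,-6,0,0,0,1,-5,0,0,0,1,-4,0,0,0,1,-6.2,-0.5,0,-0.04,1,-6.2,-0.5,0,-0.04,1,-6.2,-0.5,0,-0.04,1,-6.2,-0.5,0,-0.04,1,-6.2,-0.5,0,-0.04,1,-6.2,-0.5,0,-0.04,1,-6.2,-0.5,0,-0.04])

```text
clock: 5.0
tcp_pos: [0.4527, -0.142, 0.0656]
tcp_rot: [180.0, -0.0, 117.1]
contact_force: [-0.5, 0.7, 0.4]
gripper_width: 0.0006
grasp_force: 0.2
```

```bash
python3 - <<'E'
from cell import cams
import cv2,numpy as np
b=cams.read_camera("scene")[190:310,340:480]
cv2.imwrite("pics/c2.png",cv2.resize(b,None,fx=4,fy=4,interpolation=cv2.INTER_CUBIC))
E
```

```text
(no output)
```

View pics/c2.png

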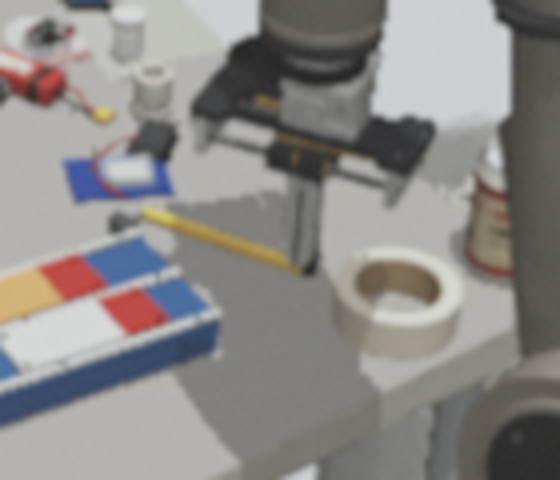

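The post is in front of the fingers, at the arm's free end, and it moves with them. I'll continue the arc.

Emit:
play_rows(moves=[1,-6.2,-0.5,0,-0.04,1,-6.2,-0.5,0,-0.04,1,-6.2,-0.5,0,-0.04,1,-6.2,-0.5,0,-0.04,1,-6.2,-0.5,0,-0.04,1,-6.2,-0.5,0,-0.04,1,-6.2,-0.5,0,-0.04,1,-6.2,-0.5,0,-0.04,1,-6.2,-0.5,0,-0.04,1,-6.2,-0.5,0,-0.04])

```text
clock: 6.05
tcp_pos: [0.4861, -0.1937, 0.0656]
tcp_rot: [-180.0, -0.0, 139.9]
contact_force: [0.3, 0.1, -0.6]
gripper_width: 0.0002
grasp_force: 0.2
```

```bash
python3 - <<'E'
from h import *
from cell import monitor
s=monitor.observe(); y=np.radians(s["tcp_rot"][2]); l=np.load("l.npz")
p=s["tcp_pos"][:2]; d=l["c"]+l["R"]@np.array([.077,-.141])-p
print(p,"pivot in tool",d@[np.cos(y),np.sin(y)],d@[np.sin(y),-np.cos(y)],s["contact_force"])
E
```

```text
[ 0.48607595 -0.19371758] pivot in tool -0.014488941801389299 0.15209189782214405 [ 0.34274301  0.08751599 -0.56220481]
```

Emit:
play_rows(moves=[1,-6.2,-0.6,0,-0.04,1,-6.2,-0.6,0,-0.04,1,-6.2,-0.6,0,-0.04,1,-6.2,-0.6,0,-0.04,1,-6.2,-0.6,0,-0.04,1,-6.2,-0.6,0,-0.04,1,-6.2,-0.6,0,-0.04,1,-6.2,-0.6,0,-0.04,1,-6.2,-0.6,0,-0.04,1,-6.2,-0.6,0,-0.04])

```text
clock: 7.05
tcp_pos: [0.5366, -0.2294, 0.0655]
tcp_rot: [-180.0, -0.0, 162.8]
contact_force: [-0.9, -0.1, 0.8]
gripper_width: 0.0005
grasp_force: 0.2
```

Emit:
play_rows(moves=[1,-6.2,-0.5,0,-0.04,1,-6.2,-0.5,0,-0.04,1,-6.2,-0.5,0,-0.04,1,-4.5,-0.4,0,-0.03,1,-1.5,0,0,-0.01,1,0,0,0,0,1,0,0,0,0,1,0,0,0,0])

```text
clock: 7.85
tcp_pos: [0.5598, -0.2368, 0.0655]
tcp_rot: [-180.0, -0.0, 172.0]
contact_force: [1.0, -1.1, 0.1]
gripper_width: 0.0003
grasp_force: 0.0
```

```bash
python3 - <<'E'
from cell import cams
import cv2,numpy as np
a=cams.read_camera("top")[215:335,300:460]; b=cams.read_camera("scene")[190:310,340:500]
cv2.imwrite("pics/c3.png",cv2.resize(np.hstack([a,b]),None,fx=2.5,fy=2.5,interpolation=cv2.INTER_CUBIC))
E
```

```text
(no output)
```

View pics/c3.png

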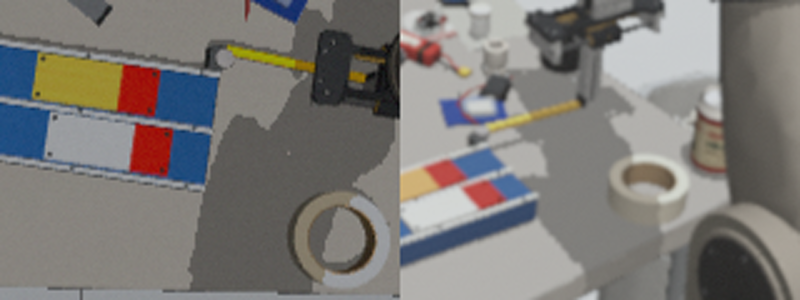

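The top view shows the stop's arm in line with the ledge's long direction, and the plates haven't moved. I'll back off, rise and go behind the brass plate.

Emit:
play_rows(moves=[1,10,0,0,0,1,20,0,0,0,1,0,0,-30,0,1,0,0,-30,0,1,0,0,-10,0,1,0,35,0,0,1,0,45,0,0,1,0,45,0,0,1,0,45,0,0,1,0,45,0,0])

```text
clock: 8.95
tcp_pos: [0.5595, -0.0181, 0.1352]
tcp_rot: [-180.0, -0.0, 172.0]
contact_force: [0.9, 0.0, 0.1]
gripper_width: 0.0002
grasp_force: 0.0
```

Emit:
play_rows(moves=[1,1,42,0,0,1,1,40,0,0,1,1,40,0,0,1,0,30,0,0,1,0,15,0,0,1,0,0,30,0,1,0,0,0,0])

```text
clock: 9.65
tcp_pos: [0.5783, 0.1449, 0.1025]
tcp_rot: [-179.8, -0.2, 172.0]
contact_force: [-0.5, -0.3, -0.8]
gripper_width: 0.0005
grasp_force: 0.0
```

```bash
cat > st.py <<'E'
from h import *
from cell import monitor
s=monitor.observe(); l=np.load("l.npz")
print("ledge mm",(s["tcp_pos"][:2]-l["c"])@l["R"]*1e3,s["tcp_pos"][2],s["tcp_rot"],s["contact_force"])
E
python3 st.py
```

```text
ledge mm [29.96247225 86.37562967] 0.10246671965134152 [-179.84607751   -0.24465929  171.99425848] [-0.50764583 -0.3191256  -0.77845143]
```

Emit:
play_rows(moves=[1,0,0,20,0,1,0,0,20,0,1,0,0,12,0,1,0,0,6,0,1,0,0,0,0,1,0,0,0,0])

```text
clock: 10.25
tcp_pos: [0.581, 0.1459, 0.0482]
tcp_rot: [180.0, 0.0, 172.0]
contact_force: [0.2, -0.0, 0.3]
gripper_width: 0.0006
grasp_force: 0.0
```

```bash
python3 - <<'E'
from cell import cams
import cv2,numpy as np
a=cams.read_camera("top")[215:315,265:395]; b=cams.read_camera("scene")[230:330,290:420]
cv2.imwrite("pics/c4.png",cv2.resize(np.hstack([a,b]),None,fx=3,fy=3,interpolation=cv2.INTER_CUBIC))
E
python3 st.py
```

```text
ledge mm [32.47697882 87.92987719] 0.048303451520299384 [1.79973334e+02 5.44104861e-02 1.71982033e+02] [-0.40204648 -0.36498511  0.4335394 ]
```

View pics/c4.png

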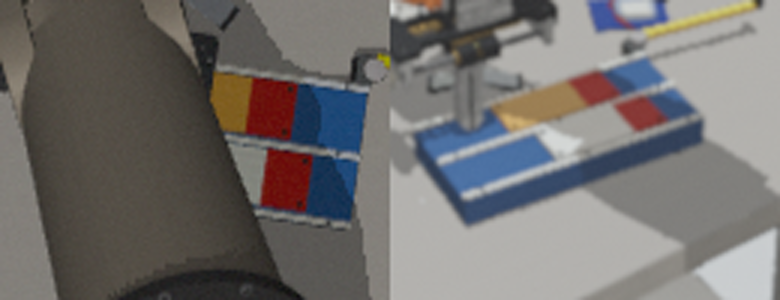

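The fingertips are in the brass lane behind the plate, between the strips. I'll lower 5 mm and push gently.

Emit:
play_rows(moves=[1,0,0,3,0,1,0,0,2,0,1,0,0,0,0,1,1,-5,0,0,1,0,-5,0,0,1,0,-4,0,0,1,0,-4,0,0])

```text
clock: 11.05
tcp_pos: [0.577, 0.1277, 0.0425]
tcp_rot: [-180.0, 0.0, 172.0]
contact_force: [0.1, 0.1, 0.0]
gripper_width: 0.0007
grasp_force: 0.0
```

Emit:
play_rows(moves=[1,0,-4,0,0,1,0,-4,0,0,1,0,-4,0,0,1,0,-4,0,0,1,0,-4,0,0,1,0,-4,0,0,1,0,-4,0,0,1,0,-4,0,0])

```text
clock: 11.85
tcp_pos: [0.5726, 0.0965, 0.0425]
tcp_rot: [180.0, 0.0, 172.0]
contact_force: [-0.3, 2.8, 0.7]
gripper_width: 0.0007
grasp_force: 1.3
```

```bash
python3 st.py
```

```text
ledge mm [30.6531131  37.56780565] 0.04250490885834177 [1.79996204e+02 2.65217751e-03 1.71988734e+02] [-0.25866322  2.83240454  0.74502513]
```

Emit:
play_rows(moves=[1,0,-5,0,0,1,0,-5,0,0,1,0,-5,0,0,1,0,-5,0,0,1,0,-5,0,0,1,0,-5,0,0,1,0,-5,0,0,1,0,-5,0,0,1,0,-5,0,0,1,0,-5,0,0])

```text
clock: 12.85
tcp_pos: [0.5655, 0.0468, 0.0425]
tcp_rot: [-180.0, -0.0, 172.0]
contact_force: [1.0, 2.4, 1.0]
gripper_width: 0.0003
grasp_force: 1.5
```

Emit:
play_rows(moves=[1,0,-5,0,0,1,0,-5,0,0,1,0,-4,0,0,1,0,-3,0,0,1,0,-2,0,0,1,0,0,0,0,1,0,0,0,0])

```text
clock: 13.55
tcp_pos: [0.5628, 0.0281, 0.0424]
tcp_rot: [-180.0, -0.0, 172.0]
contact_force: [-0.2, -0.2, 0.7]
gripper_width: 0.0002
grasp_force: 0.4
```

```bash
python3 - <<'E'
from cell import cams
import cv2,numpy as np
a=cams.read_camera("top")[215:315,305:435]
cv2.imwrite("pics/c5.png",cv2.resize(a,None,fx=6,fy=6,interpolation=cv2.INTER_CUBIC))
E
python3 st.py
```

```text
ledge mm [ 29.99160334 -31.44427437] 0.04243972453004607 [-1.79978321e+02 -1.06614757e-02  1.71978285e+02] [-0.36221767 -0.40190036  0.93779203]
```

View pics/c5.png

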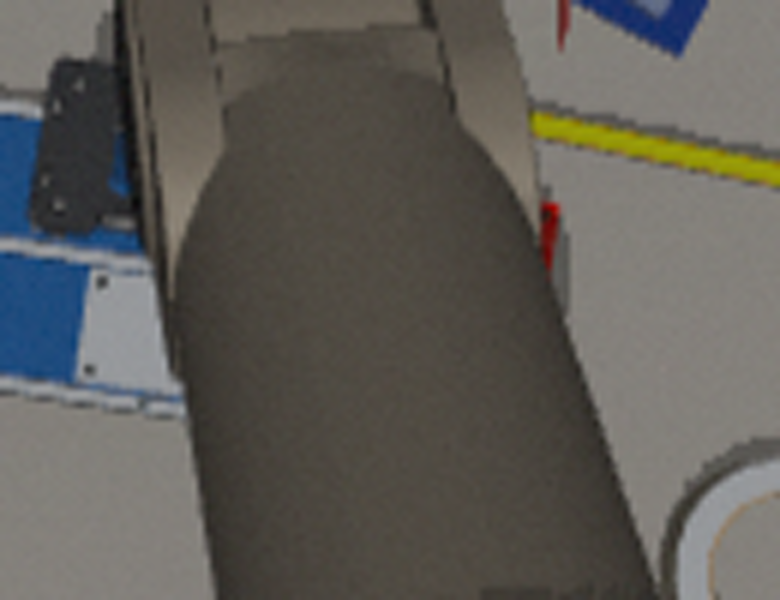

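The red end peeks out past the arm, its front edge near (558,205)–(550,280). I'll compute the overhang from that edge.

```bash
python3 - <<'E'
from h import *
l=np.load("l.npz")
for u,v in[(559,205),(553,255)]: print((C(u,v,.046,305,215,6)-l["c"])@l["R"]*1e3)
E
```

```text
[  53.78486876 -166.68003675]
[  31.69221976 -167.00104317]
```

Emit:
play_rows(moves=[1,0,-4,0,0,1,0,-4,0,0,1,0,-4,0,0,1,0,-3,0,0,1,0,-2,0,0,1,0,-1,0,0,1,0,0,0,0,1,0,0,0,0,1,0,5,0,0,1,0,10,0,0])

```text
clock: 14.6
tcp_pos: [0.5625, 0.0252, 0.0424]
tcp_rot: [-180.0, -0.0, 171.9]
contact_force: [-1.2, 0.2, -0.6]
gripper_width: 0.0006
grasp_force: 0.0
```

Emit:
play_rows(moves=[1,0,15,0,0,1,0,0,-20,0,1,0,0,-40,0,1,0,0,-40,0,1,0,45,0,0,1,0,45,0,0,1,0,45,0,0,1,0,45,0,0,1,0,45,0,0,1,0,0,0,0])

```text
clock: 15.6
tcp_pos: [0.5944, 0.2722, 0.142]
tcp_rot: [179.8, -0.1, 172.5]
contact_force: [0.5, 0.2, 0.2]
gripper_width: 0.0006
grasp_force: 0.0
```

```bash
python3 - <<'E'
from cell import cams
import cv2,numpy as np
f=cams.read_camera("top"); cv2.imwrite("pics/f6.png",f)
cv2.imwrite("pics/c6.png",cv2.resize(f[215:315,305:435],None,fx=6,fy=6,interpolation=cv2.INTER_CUBIC))
E
python3 st.py
```

```text
ledge mm [ 30.02233499 210.83163094] 0.1418397086464583 [ 1.79950635e+02 -5.70798320e-02  1.72321071e+02] [-0.10589795 -0.60329571 -0.36869678]
```

View pics/c6.png

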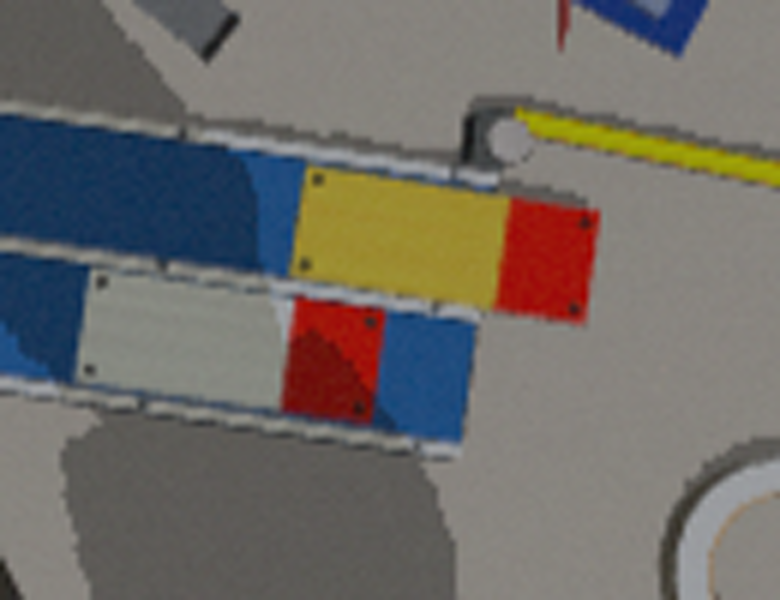

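The front edge of the red runs from (599,208) to (586,322). The red/brass line is just past the ledge end, and the stop is open.

```bash
python3 - <<'E'
from h import *
l=np.load("l.npz")
for n,u,v in[("end",498,188),("end",478,318),("end",459,455),("red",510,200),("red",497,308),("front",599,208),("front",586,322),("rear",305,165),("rear",290,273)]: print(n,(C(u,v,.0455,305,215,6)-l["c"])@l["R"]*1e3)
E
```

```text
end [  57.18014509 -139.41098048]
end [  -0.4430168  -138.49984642]
end [ -60.3660774  -138.43763941]
red [  52.75725811 -145.30549099]
red [   5.12523095 -146.0761507 ]
front [  55.20442026 -184.19840045]
front [   4.99068316 -185.13861752]
rear [ 54.33020509 -54.58427852]
rear [  6.49134347 -54.90050213]
```

```bash
python3 -c "
from cell import ticket
print(ticket.job_done())"
```

```text
the job is handed in; nothing more can be done
None
```

I handed the job in: the swing stop is open and in line with the ledge, and the brass plate's red end is about 46 mm past the ledge end by the top camera (about 6 mm of bare brass showing); the judged result was not shown.

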